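Hook the round rack's carrier under the reading bridge

ROBOT

A 6-joint arm with a two-finger parallel gripper is mounted at the origin on the work surface. World frame = base frame: x ahead of the robot, y to its left, z up, the work surface at z = 0. Lengths are in m, angles in rad, forces in N, time in s.
With the tool pointing down it reaches from about 0.275 to 0.775 m from the base axis. Payload 14.6 kg.
Tool frame: the origin (TCP) lies midway between the tips of the shut fingers; the grasp point (between the pads) lies 19 mm behind it; x points along the fingers, y is the direction in which the jaws open and shut, and the axes are right-handed (so a half turn about x gives the same grasp; the last joint's range is limited). The gripper opens to 85 mm and grips with 20 to 120 N. Pads are 22 mm wide; open, the fingers measure 114 mm over their backs; the gripper's body (76 mm by 85 mm) begins 54 mm behind the grasp point. The pads swing forward as they close: fully open they stand 13 mm farther back than shut.
Start: joints at [1.06, 0.263, -0.048, 1.259, 0, 1.415], TCP at [0.183, 0.492, 0.231] pointing down, gripper open.
Joint ranges: [-2.65, 2.65], [-0.89, 1.7], [-1.18, 1.37], [-2.13, 2.11], [-1.35, 1.29], [-3.14, 3.14]. Speed limits (rad/s): [1.89, 1.89, 2.57, 2.79, 3.14, 3.14].

INTERFACE

Orientations are given as a unit quaternion [x, y, z, w].
In Python, from rig import robot gives the robot as it stands. The module is installed in compiled form; this text tells all that it offers.
- The arm moves only by the tool step_arm, never from a script. Its argument "series" is a list of rows, each an object with "translation": the shift along the tool's x, y, z in mm, a list of three; "yaw": the turn about the tool's x in rad. In form: [{"translation": [tx, ty, tz], "yaw": yaw}, ...]. A call has 1 to 12 rows; each row shifts and turns the pose as measured when the row begins, along the tool's axes as they then stand; what a row does not reach is not made up. A row lasts 1/8 s, in which the tool goes at most 62.5 mm and 10.7 degrees, less where a joint would pass 70% of its speed; a pose out of reach is approached as far as the arm can. A call is refused whole if a number of a shift passes 62.5 or a number of a turn 0.188, either way. A call with a gripper value outside its range is refused whole. "claw" is the closure, from 0 (fully open) to 1 (shut), set as the call begins (left out, the last holds). The fingers move at their own pace and stop on an object; the grip force is fixed at half the most. Time passes only in rows, so rows that do not move let the fingers close. It gives the time, the measured TCP pose, the force and the opening at its end, in the units of the state.
- robot.get_obs(): the state, without advancing time (a new reading comes with each control period).
- robot.camera(name): name is "side" or "top"; returns a dict with "img" (400x640x3 uint8, blue, green, red), "depth" (400x640 float32, m along the optical axis (not along the pixel's ray), 0 where there is no reading), "vfov" (degrees; the focal length in pixels is half the picture's height over the tangent of half this angle, whatever the lens; pixels are square), "cx", "cy" (the principal point, pixels), "R" (3x3) and "t" (3): a world point X has camera coordinates R X + t. Camera axes: x right, y down, z forward; pixel columns grow to the right and rows downward; lengths in m; the calibration is good to about 2 mm. A picture is of the moment at which its call begins.
- robot.sign_off(): hands the job in, once; it reports no verdict.
Trained networks look in a picture, given as the dict that the camera call returned (one of the last four; its "shot" number tells which), for a name from the list of things; names that differ only in an ending like _2 or _b are one class to them, and where a whole thing is asked for, a point or a joint stands for the part that bears it (a point fixed in the world has none). Each returns a list of dicts, best first, with "confidence" (0 to 1); they miss things now and then, are a little off and sometimes report something else, mostly with a low value. They report only what shows in the picture. A call takes as long as a camera call.
- robot.search_frame(label, picture): "extent" ([left, top, right, bottom] in pixels, round what is visible of it).
- robot.regions_of(label, picture): "mask" (400x640 bool, what is visible of it) and "extent" ([left, top, right, bottom] in pixels, round what is visible of it).
- robot.place_of(label, picture): "point" ([column, row] in pixels: a listed point, or the origin of a listed thing).
The state is a dict: "clock": time; "qpos": joint angles; "qd": joint speeds; "joint_efforts": joint torques, N m; "eef_pos": TCP position; "orientation": TCP orientation; "wrist_force": force on the tool from outside, world axes, zero at the start; "moment": the same for the moment, N m; "finger_gap": finger opening in m.
Only numpy, scipy, OpenCV 4.12 (cv2) and the standard library are available. Lean on these libraries where they do the work, as an engineer would, in place of code of your own. Each camera call takes 0.05 s, during which the arm holds its last target.

TASK

With the hooked rod, reach under the ledge of the reading bridge, catch the pull eye of the carrier that holds the round vial rack, and draw it forward until the round rack stands under the bridge. Leave the carrier with the square rack where it is, and do not touch either carrier with the gripper. Then unhook the rod and set it down on the bench, standing on its handle, clear of the carriers.

Things in the scene. Friction and masses are not known exactly. Their poses are not given: they have to be found in the camera images.
- pull_hook: Hooked rod, 150 g, lying on its handle's flat underside. Grey handle block 90 (x) x 26 (y) x 40 (z) mm; from its front an 8 mm steel rod runs along +x, 34 mm above the underside, to x = 200 mm, then a 10 mm peg turns straight down. Origin: centre of the handle's underside, z up. Grip the handle across y. The similar rod with a straight end, lying near, is not needed.
- hook_tip (a point): Lowest point of the hook's downturned peg, at (200, 0, 4) mm in pull_hook's frame: 30 mm below the rod's axis.
- bridge: Fixed grey ledge over two lanes (y = -50, 50 mm): x = 0 to 110, y = -125 to 125 mm, underside 105, top 128 mm above the bench; pillars 18 mm thick at y = -115, 115; 5 mm lane plates below, x = -40 to 240. Origin: bench level below the middle of the front edge. Its -x points out of the open front, the way carriers are pulled: about the world's -y. Either carrier may be in either lane.
- round_carrier: Aluminium slide, 78 mm wide, with a blue round rack (70 mm across, 72 high, centre at x = 140 mm). Origin: bench level below its eye's centre; axes as the bridge's. Starts at bridge x = 38 to 50, eye hidden under the ledge, rack showing behind; rack centred under the ledge at bridge x = -85; stop at -100. Drags about 1.5 N, stays where left. Top of front wall (x = 27 to 31) 40 mm.
- round_eye (a point): Centre of the round carrier's pull eye, 30 mm above its origin: a flat horizontal loop of 8 mm steel bar (top 34 mm above the bench) in front of the carrier's front wall, open inside from x = -20 to 27 mm and y = -20 to 20 mm, for a peg from above.
- square_carrier: The other carrier, same in every way (origin, eye, start) but with a square rack, 66 mm. It must stay where it is.

How it is judged:
By the outcome, as a careful person would: the job done as asked, in the order asked, and still so for the second after the job is handed in, with the robot touching nothing.
It also fails if it takes over 51 s, if anything falls off the work surface, if the arm or the gripper's body presses on something with over 40 N, if the wrist force passes 120 N, or if a joint passes its speed limit or range.

## Working session

There is one attempt and no reset: what is moved stays moved. The work goes in short steps, Python scripts to look and compute and a tool call to move; the robot and the scene stay as the last step left them, time stands still between calls to the robot, and variables do not carry over. Pictures are saved under pics/ and viewed, and the job is handed in when it is done.

Besides the shell and the picture viewer there is one more tool, called after "Request:" as name([rows], argument=value, ...), one row to a line, values as JSON. step_arm: Moves the arm, as the interface text tells. Its arguments: {"type":"object","properties":{"series":{"type":"array","items":{"type":"object","properties":{"translation":{"type":"array","items":{"type":"number"}},"yaw":{"type":"number"}}}},"claw":{"type":"number"}},"required":["series"]}

```bash
mkdir -p pics
cat > h.py <<'E'
import numpy as np, cv2
from rig import robot
def cam(n,fn=None):
    p=robot.camera(n)
    if fn: cv2.imwrite('pics/'+fn,p['img'])
    return p
def foc(p): return 200/np.tan(np.radians(p['vfov'])/2)
def px2w(p,u,v,d=None):
    if d is None: d=p['depth'][int(round(v)),int(round(u))]
    f=foc(p); c=np.array([(np.asarray(u)-p['cx'])/f*d,(np.asarray(v)-p['cy'])/f*d,d*np.ones_like(u)])
    return p['R'].T@(c-np.asarray(p['t']))
def px2z(p,u,v,z):
    f=foc(p); r=p['R'].T@np.array([(u-p['cx'])/f,(v-p['cy'])/f,1]); o=-p['R'].T@np.asarray(p['t'])
    return o+r*(z-o[2])/r[2]
def cloud(p):
    v,u=np.mgrid[0:400,0:640]; d=p['depth']; f=foc(p)
    c=np.stack([(u-p['cx'])/f*d,(v-p['cy'])/f*d,d],-1)-np.asarray(p['t'])
    return c@p['R']
def proj(p,X):
    c=p['R']@np.asarray(X)+p['t']; f=foc(p); return c[:2]/c[2]*f+[p['cx'],p['cy']]
E
python3 - <<'E'
from h import *
for n in ['top','side']:
    p=cam(n,n+'0.png'); print(n,p['R'],p['t'],p['vfov'],p['cx'],p['cy'])
    for l in ['pull_hook','bridge','round_carrier','square_carrier']:
        for r in robot.regions_of(l,p)[:2]: print(l,r['confidence'],r['extent'])
    for l in ['pull_hook','hook_tip','bridge','round_carrier','round_eye','square_carrier']:
        for r in robot.place_of(l,p)[:2]: print('pt',l,r['confidence'],r['point'],px2w(p,*r['point']))
E
```

```text
top [[ 0.02810599 -0.99954012  0.01138423]
 [-0.99730696 -0.02881135 -0.06744423]
 [ 0.06774121 -0.00945799 -0.9976581 ]] [-0.08805154  0.58168567  1.12246754] 44.87963758021748 318.38841376119535 199.96027550460727
pull_hook 0.87 [448.0, 159.5, 468.6, 263.9]
bridge 0.97 [167.0, 136.9, 236.7, 254.5]
round_carrier 0.58 [127.4, 195.2, 170.9, 231.0]
square_carrier 0.73 [136.9, 155.0, 229.3, 187.8]
pt pull_hook 0.89 [453.4, 245.2] [ 0.48681699 -0.38702273  0.03685012]
pt pull_hook 0.29 [231.3, 200.5] [ 0.57805002  0.13704542 -0.00074279]
pt hook_tip 0.66 [454.5, 160.9] [ 0.68596674 -0.39175884  0.0232179 ]
pt bridge 0.73 [233.8, 202.8] [0.57206174 0.12899272 0.01048883]
pt square_carrier 0.74 [218.2, 177.8] [0.61806164 0.1452914  0.12660532]
side [[-0.58313387 -0.81226629 -0.01335517]
 [-0.71306778  0.5196563  -0.47062901]
 [ 0.38921618 -0.26491658 -0.88223011]] [0.26583093 0.4793788  0.82341288] 53.41153016013993 319.26536639128926 201.17544684765608
pull_hook 0.7 [382.3, 125.3, 443.1, 189.0]
bridge 0.77 [173.5, 193.1, 270.6, 317.9]
square_carrier 0.72 [149.7, 250.0, 205.0, 298.7]
pt pull_hook 0.87 [427.2, 177.5] [ 0.47751417 -0.38394113  0.01055703]
pt hook_tip 0.68 [380.7, 129.7] [ 6.87043136e-01 -3.93331351e-01 -1.22794762e-04]
pt bridge 0.86 [248.6, 252.2] [0.58080056 0.13069298 0.00809448]
```

View pics/top0.png

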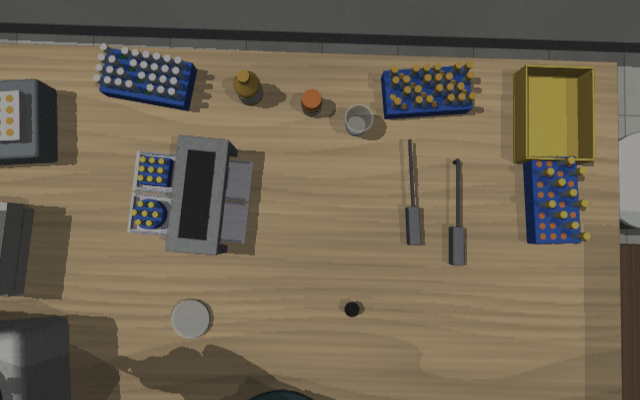

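View pics/side0.png

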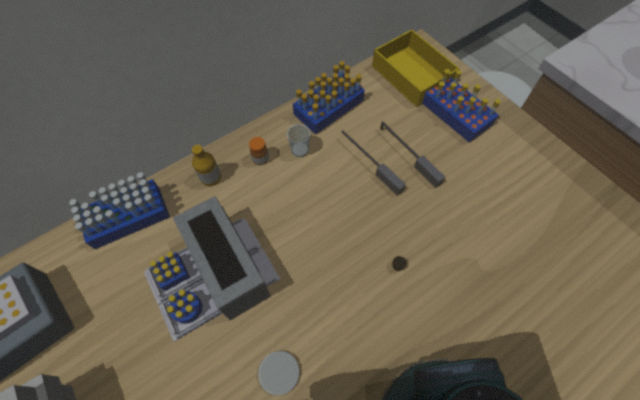

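Run:
```python
from h import *
print(robot.get_obs())
def rect(P,name):
    r=cv2.minAreaRect((P[:,:2]*1000).astype(np.float32)); print(name,len(P),np.round(r[0],1),np.round(r[1],1),round(r[2],2), 'ctr med',np.round(np.median(P,0)*1000,1))
for n in ['top','side']:
    p=cam(n); W=cloud(p)
    def near(lo,hi,x,y):
        m=(W[...,2]>lo)&(W[...,2]<hi)&(W[...,0]>x[0])&(W[...,0]<x[1])&(W[...,1]>y[0])&(W[...,1]<y[1])&(p['depth']>0)
        m=cv2.morphologyEx(m.astype(np.uint8),cv2.MORPH_OPEN,np.ones((2,2)))>0
        return m
    print(n)
    m=near(.118,.138,(.4,.75),(.1,.29)); rect(W[m],'bridgetop')
    m=near(.03,.055,(.42,.56),(-.43,-.36)); rect(W[m],'handle')
    m=near(.02,.05,(.56,.72),(-.43,-.36)); rect(W[m],'rod')
    P=W[m]; print(cv2.fitLine((P[:,:2]*1000).astype(np.float32),cv2.DIST_HUBER,0,.01,.01).ravel())
    m=near(.05,.115,(.4,.75),(.27,.42)); rect(W[m],'racks')
    for l in ['round_carrier','square_carrier']:
        for r in robot.regions_of(l,p)[:1]:
            q=r['mask']&near(.03,.15,(.4,.75),(.24,.42)); rect(W[q],l)
    im=cv2.resize(p['img'][110:330,90:310] if n=='top' else p['img'][180:340,130:290],None,fx=2.7 if n=='top' else 3.6,fy=2.7 if n=='top' else 3.6,interpolation=cv2.INTER_CUBIC)
    cv2.imwrite(f'pics/z_{n}.png',im)
```

```text
{'clock': 1.1, 'qpos': array([ 1.05968476e+00,  2.62772785e-01, -4.77285853e-02,  1.25926410e+00,
        1.97492601e-05,  1.41552574e+00]), 'qd': array([-6.15447367e-05,  1.19669210e-03, -1.31110345e-03,  1.01199612e-03,
       -8.74287751e-04,  1.67224164e-04]), 'joint_efforts': array([-4.33668564e-02, -5.55484307e+01,  3.27919078e+01,  4.28905115e-01,
       -9.94709786e-02,  3.06663605e-03]), 'eef_pos': array([0.18303935, 0.49239343, 0.23165819]), 'orientation': array([ 0.12549276,  0.6958316 , -0.12479935,  0.6960568 ]), 'wrist_force': array([-0.28922114, -0.80799049,  5.99985446]), 'moment': array([ 0.29354308, -0.08701926,  0.02387594]), 'finger_gap': 0.08534424431055761}
top
bridgetop 6101 [591.7 141.9] [267.3 348.7] 14.68 ctr med [577.9 185.2 127.4]
handle 511 [ 495.2 -243. ] [119.6 364. ] 1.33 ctr med [ 490.  -398.3   39.6]
rod 228 [ 625.5 -402.7] [132.1  22.4] 1.02 ctr med [ 626.  -396.9   36.9]
[ 9.9988538e-01  1.5140769e-02  6.2429260e+02 -3.9711230e+02]
racks 725 [582.9 143.9] [413.7 154.7] 88.16 ctr med [615.2 309.7  68.4]
round_carrier 806 [539.7 150.8] [ 68.8 422.5] 0.33 ctr med [538.  311.6  49.3]
square_carrier 903 [594.9 135.9] [424.4  75. ] 75.83 ctr med [636.2 303.3  49.8]
side
bridgetop 5229 [480.9 202.5] [123.4 599.3] 82.53 ctr med [566.1 191.6 126.7]
handle 337 [ 320.4 -133.8] [107.3 691.2] 33.14 ctr med [ 484.3 -392.8   38.4]
rod 120 [ 401.2 -140.3] [ 93.6 785.3] 41.45 ctr med [ 625.6 -392.7   35.5]
[ 9.9998546e-01 -5.3947908e-03  6.2535236e+02 -3.9271783e+02]
racks 747 [418.  280.5] [511.5  91.6] 11.42 ctr med [613.8 313.9  67.7]
round_carrier 835 [379.7 244.7] [415.2  85.3] 27.99 ctr med [533.2 318.5  48.5]
square_carrier 880 [421.  271.2] [512.4  80.7] 10.48 ctr med [627.9 308.2  48.9]
```

```bash
cat >> h.py <<'E'
def rect(P,name):
    r=cv2.minAreaRect((P[:,:2]*1000).astype(np.float32)); print(name,len(P),np.round(r[0],1),np.round(r[1],1),round(r[2],2), 'med',np.round(np.median(P,0)*1000,1)); return r
def near(p,W,lo,hi,x,y,k=3):
    m=(W[...,2]>lo)&(W[...,2]<hi)&(W[...,0]>x[0])&(W[...,0]<x[1])&(W[...,1]>y[0])&(W[...,1]<y[1])&(p['depth']>0)
    if k: m&=cv2.morphologyEx(m.astype(np.uint8),cv2.MORPH_OPEN,np.ones((k,k)))>0
    return m
E
python3 - <<'E'
from h import *
for n in ['top','side']:
    p=cam(n); W=cloud(p)
    print(n)
    rect(W[near(p,W,.121,.135,(.4,.75),(.1,.29))],'bridgetop')
    rect(W[near(p,W,.034,.046,(.42,.56),(-.43,-.36))],'handle')
    P=W[near(p,W,.025,.05,(.56,.72),(-.43,-.36),0)]; rect(P,'rod')
    print(cv2.fitLine((P[:,:2]*1000).astype(np.float32),cv2.DIST_HUBER,0,.01,.01).ravel())
    for x in [(.4,.59),(.59,.75)]:
        rect(W[near(p,W,.06,.078,x,(.255,.40))],'rack')
    P=W[near(p,W,.003,.2,(.4,.75),(.24,.42))]; rect(P,'behind')
E
```

```text
top
bridgetop 5995 [582.6 189.3] [110.7 250.4] 86.14 med [580.9 188.3 127.5]
handle 457 [ 501.5 -396.5] [ 26.2 115.9] 89.89 med [ 490.  -396.7   40.1]
rod 225 [ 626.4 -395.8] [129.6  10. ] 1.43 med [ 627.1 -395.1   36.9]
[ 9.9994636e-01  1.0357729e-02  6.2620630e+02 -3.9513654e+02]
rack 253 [541.3 318. ] [54.6 60.2] 56.93 med [540.6 318.2  71.4]
rack 320 [640.6 308.7] [55.9 54.9] 87.74 med [639.9 308.6  71.6]
behind 3232 [576.1 306.1] [140.5 224.6] 87.55 med [581.5 308.4  46.5]
side
bridgetop 5159 [581.7 190.7] [111.1 250.6] 86.15 med [569.8 192.8 126.8]
handle 275 [ 487.  -394.7] [28.3 92.7] 89.04 med [ 483.7 -393.6   38.7]
rod 122 [ 625.6 -393.4] [131.1  10.8] 0.82 med [ 625.7 -392.4   35.8]
[ 9.9983746e-01  1.8028131e-02  6.2573883e+02 -3.9243021e+02]
rack 268 [540.4 320.3] [60.  54.8] 25.21 med [538.7 321.2  70.9]
rack 311 [639.2 310.7] [54.6 56.8] 85.51 med [638.3 310.2  70.6]
behind 4201 [575.4 305.8] [143.  224.4] 87.07 med [565.8 305.7  30.6]
```

View pics/z_top.png

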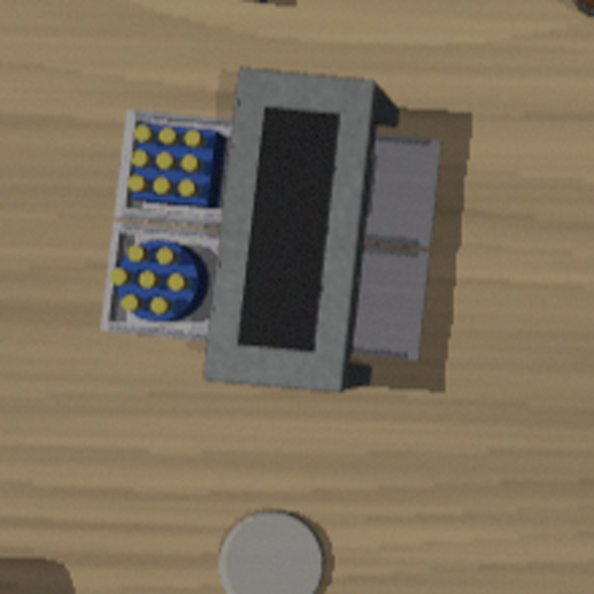

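View pics/z_side.png

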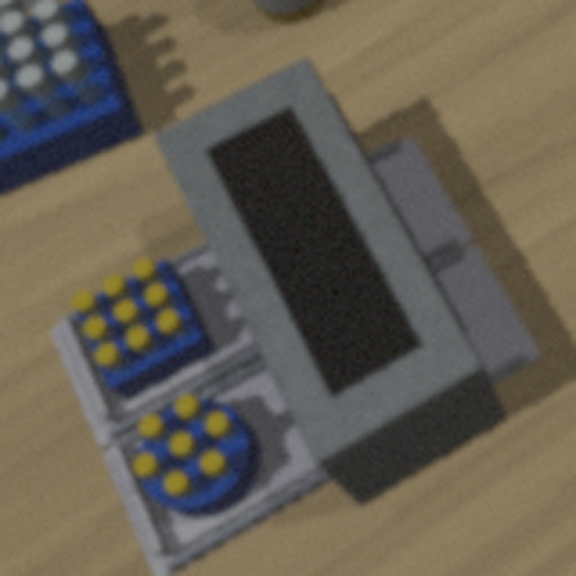

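```bash
cat >> h.py <<'E'
from scipy.spatial.transform import Rotation as Ro
def st():
    o=robot.get_obs(); M=Ro.from_quat(o['orientation']).as_matrix()
    return o,M
def plan(target,yw=None):
    "target TCP mm; yw desired world heading deg of tool y (mod 180)"
    o,M=st(); d=np.asarray(target)-o['eef_pos']*1000
    h=np.degrees(np.arctan2(M[1,1],M[0,1]))
    print('t',round(o['clock'],2),'tcp',np.round(o['eef_pos']*1000,1),'M',np.round(M.ravel(),3),'heady',round(h,2),'gap',o['finger_gap'],'F',np.round(o['wrist_force'],1),'q',np.round(o['qpos'],2))
    dy=0
    if yw is not None:
        dy=(yw-h+90)%180-90
        print('yaw about tool x (rad):',np.radians(dy)*np.sign(M[2,0]))
    print('world d',np.round(d,1),'tool d now',np.round(M.T@d,1))
    # after yaw
    M2=Ro.from_euler('z',dy,degrees=True).as_matrix()@M; print('tool d after yaw',np.round(M2.T@d,1))
E
python3 - <<'E'
from h import *
plan([486,-395.5,130],90.9)
E
```

```text
t 1.5 tcp [183.1 492.4 231.7] M [ 0.     0.348  0.937  0.001  0.937 -0.348 -1.     0.001  0.   ] heady 69.61 gap 0.08501224970575809 F [-0.6 -0.1  6.1] q [ 1.06  0.26 -0.05  1.26  0.    1.42]
yaw about tool x (rad): -0.3715536474856949
world d [ 302.9 -887.9 -101.7] tool d now [ 101.  -726.8  593.3]
tool d after yaw [ 100.8 -892.7  288.9]
```

Request:
step_arm([
  {"translation":[0,-46,38],"yaw":-0.186},
  {"translation":[0,-52,29],"yaw":-0.186},
  {"translation":[0,-57,18],"yaw":0},
  {"translation":[0,-57,18],"yaw":0},
  {"translation":[0,-57,18],"yaw":0},
  {"translation":[0,-57,18],"yaw":0},
  {"translation":[0,-57,18],"yaw":0},
  {"translation":[0,-57,18],"yaw":0},
  {"translation":[0,-57,18],"yaw":0},
  {"translation":[0,-57,18],"yaw":0},
  {"translation":[0,-57,18],"yaw":0},
  {"translation":[0,-57,18],"yaw":0},
], claw=0.4)

```text
clock: 3.0
eef_pos: [0.3983, -0.1792, 0.2226]
orientation: [-0.004, 0.713, 0.005, 0.701]
wrist_force: [2.2, 1.7, -8.2]
finger_gap: 0.0512
```

Run:
```python
from h import *
plan([486,-395.5,100],90.9)
```

```text
t 3.0 tcp [ 398.3 -179.2  222.6] M [-0.016 -0.013  1.     0.001  1.     0.013 -1.     0.001 -0.016] heady 90.72 gap 0.05120841686206413 F [ 2.2  1.7 -8.2] q [-0.6   0.13 -0.25  1.21 -0.01 -0.62]
yaw about tool x (rad): -0.0030927743422033047
world d [  87.7 -216.3 -122.6] tool d now [ 120.9 -217.6   87. ]
tool d after yaw [ 120.9 -217.8   86.3]
```

Request:
step_arm([
  {"translation":[10,-54,22],"yaw":0},
  {"translation":[20,-50,20],"yaw":0},
  {"translation":[25,-45,18],"yaw":0},
  {"translation":[25,-40,16],"yaw":0},
  {"translation":[20,-15,5],"yaw":0},
  {"translation":[0,0,0],"yaw":0},
  {"translation":[0,0,0],"yaw":0},
])

```text
clock: 3.88
eef_pos: [0.4774, -0.3881, 0.1103]
orientation: [0.001, 0.717, 0.007, 0.698]
wrist_force: [-0.5, 1.0, -8.4]
finger_gap: 0.0511
```

Run:
```python
from h import *
p=cam('top','t1.png'); W=cloud(p)
rect(W[near(p,W,.034,.046,(.42,.56),(-.43,-.36))],'handle')
plan([486,-395.5,11],90.9)
s=cam('side','s1.png')
```

```text
handle 295 [ 501.6 -396.4] [115.8  25.7] 1.7 med [ 508.3 -395.6   40. ]
t 3.92 tcp [ 477.4 -388.1  110.5] M [-0.027 -0.008  1.     0.012  1.     0.009 -1.     0.012 -0.027] heady 90.48 gap 0.051671669350337415 F [-0.8  0.5 -9.1] q [-0.81  0.49 -0.02  1.09 -0.01 -0.82]
yaw about tool x (rad): -0.007288640309316267
world d [  8.6  -7.4 -99.5] tool d now [99.1 -8.7 11.1]
tool d after yaw [99.1 -8.7 11.1]
```

View pics/s1.png

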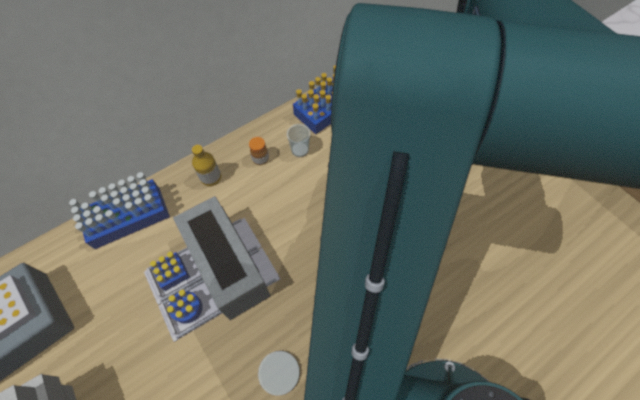

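Request:
step_arm([
  {"translation":[30,-9,11],"yaw":-0.007},
  {"translation":[30,0,0],"yaw":0},
  {"translation":[25,0,0],"yaw":0},
  {"translation":[0,0,0],"yaw":0},
])

```text
clock: 4.47
eef_pos: [0.4883, -0.3948, 0.0289]
orientation: [-0.004, 0.714, 0.009, 0.7]
wrist_force: [0.7, 1.8, -7.8]
finger_gap: 0.0511
```

Run:
```python
from h import *
plan([486,-395.5,7],90.9)
cam('top','t2.png')
```

```text
t 4.47 tcp [ 488.3 -394.8   28.9] M [-0.021 -0.019  1.     0.006  1.     0.019 -1.     0.006 -0.021] heady 91.07 gap 0.05108160890622114 F [ 0.7  1.8 -7.8] q [-0.8   0.57 -0.12  0.9  -0.01 -0.82]
yaw about tool x (rad): 0.002910661329807616
world d [ -2.3  -0.7 -21.9] tool d now [21.9 -0.8 -1.8]
tool d after yaw [21.9 -0.8 -1.8]
```

View pics/t2.png

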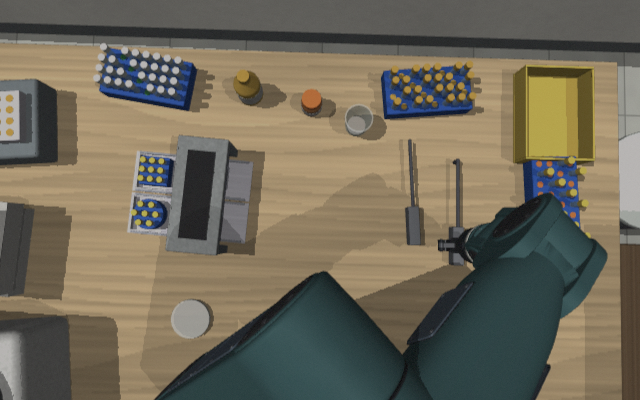

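Request:
step_arm([
  {"translation":[11,-1,-2],"yaw":0},
  {"translation":[11,0,0],"yaw":0},
  {"translation":[0,0,0],"yaw":0},
])

```text
clock: 4.9
eef_pos: [0.4873, -0.3971, 0.0097]
orientation: [-0.006, 0.713, 0.007, 0.701]
wrist_force: [-0.1, 0.0, -8.4]
finger_gap: 0.0511
```

Request:
step_arm([
  {"translation":[0,0,0],"yaw":0},
  {"translation":[0,0,0],"yaw":0},
  {"translation":[0,0,0],"yaw":0},
  {"translation":[0,0,0],"yaw":0},
  {"translation":[0,0,0],"yaw":0},
], claw=1)

```text
clock: 5.52
eef_pos: [0.4875, -0.3973, 0.0102]
orientation: [-0.006, 0.713, 0.007, 0.701]
wrist_force: [-0.1, 1.2, -10.0]
finger_gap: 0.0248
```

Run:
```python
from h import *
plan([486,-395.5,100],176.1)
```

```text
t 5.53 tcp [ 487.5 -397.3   10.2] M [-0.017 -0.019  1.     0.001  1.     0.019 -1.     0.002 -0.017] heady 91.09 gap 0.02477066212149885 F [ -0.1   1.2 -10. ] q [-0.81  0.58 -0.15  0.85 -0.01 -0.83]
yaw about tool x (rad): -1.4837801501361
world d [-1.5  1.8 89.8] tool d now [-89.7   2.   -3. ]
tool d after yaw [-89.8   1.8   0.2]
```

Request:
step_arm([
  {"translation":[-20,0,0],"yaw":0},
  {"translation":[-35,0,0],"yaw":0},
  {"translation":[-35,0,0],"yaw":0},
  {"translation":[0,0,0],"yaw":0},
])

```text
clock: 6.02
eef_pos: [0.4887, -0.397, 0.1016]
orientation: [-0.006, 0.713, 0.008, 0.701]
wrist_force: [0.5, 0.6, -9.9]
finger_gap: 0.0254
```

Request:
step_arm([
  {"translation":[0,31,1],"yaw":-0.186},
  {"translation":[0,30,6],"yaw":-0.186},
  {"translation":[0,29,12],"yaw":-0.186},
  {"translation":[0,26,17],"yaw":-0.186},
  {"translation":[0,22,21],"yaw":-0.186},
  {"translation":[0,18,25],"yaw":-0.186},
  {"translation":[0,13,28],"yaw":-0.186},
  {"translation":[0,7,30],"yaw":-0.186},
  {"translation":[0,0,0],"yaw":0},
])

```text
clock: 7.15
eef_pos: [0.481, -0.1397, 0.0879]
orientation: [-0.479, 0.516, 0.499, 0.506]
wrist_force: [-0.0, 0.3, -11.2]
finger_gap: 0.0253
```

Run:
```python
from h import *
plan([509,-151,60],176.1)
p=cam('top','t3.png'); s=cam('side','s3.png')
for q in (p,s):
    for l in ['pull_hook','hook_tip']:
        for r in robot.place_of(l,q)[:2]: print(l,r['confidence'],r['point'],px2w(q,*r['point']))
```

```text
t 7.15 tcp [ 481.  -139.7   87.9] M [-0.03  -0.999  0.043  0.011  0.043  0.999 -0.999  0.031  0.01 ] heady 177.54 gap 0.02527691030354616 F [ -0.    0.3 -11.2] q [-0.44  0.33 -0.36  0.91 -0.   -1.97]
yaw about tool x (rad): 0.025099566080444384
world d [ 28.  -11.3 -27.9] tool d now [ 26.9 -29.3 -10.4]
tool d after yaw [ 26.9 -29.5  -9.7]
hook_tip 0.74 [258.3, 239.2] [0.48945144 0.05532437 0.12213351]
```

View pics/t3.png

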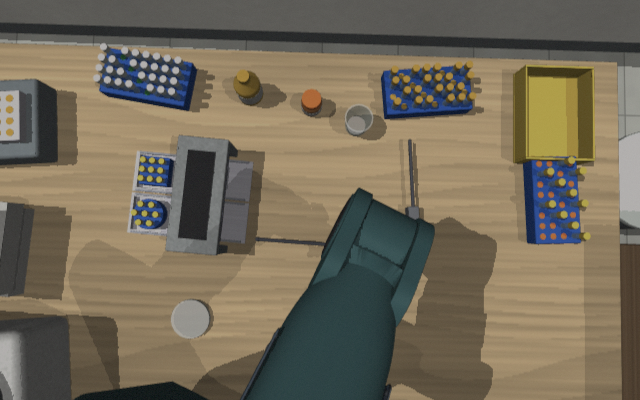

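View pics/s3.png

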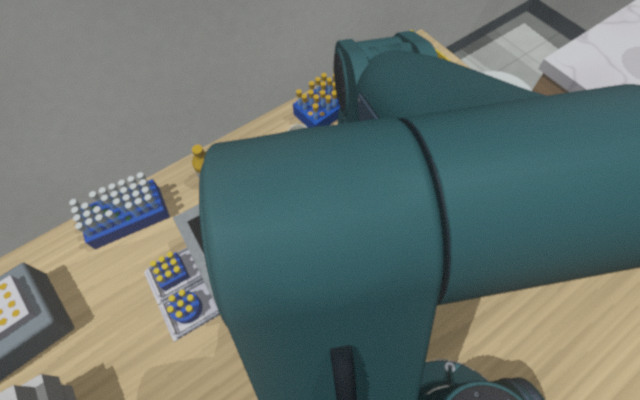

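```bash
cat >> h.py <<'E'
Mg=np.array([-0.017,-0.019,1,0.001,1,0.019,-1,0.002,-0.017]).reshape(3,3); Mg=Ro.from_matrix(Mg).as_matrix()
Tg=np.array([487.5,-397.3,10.2]); Hg=Ro.from_euler('z',0.9,degrees=True).as_matrix(); Og=np.array([486,-395.5,0])
ex=np.array([.0673,.9977,0]); ey=np.array([-.9977,.0673,0]); BO=np.array([578.5,135.1,0])
def b2w(x,y,z): return BO+ex*x+ey*y+np.array([0,0,z])
def w2b(P): d=np.asarray(P)-BO; return np.array([d@ex,d@ey,d[2]])
def hook():
    o,M=st(); A=M@Mg.T
    R=A@Hg; O=o['eef_pos']*1000+A@(Og-Tg)
    return R,O,R@np.array([200,0,4])+O
def hp(target,yw=176.1):
    "target tip bridge coords (mm)"
    R,O,T=hook(); o,M=st()
    print('tip w',np.round(T,1),'tip bridge',np.round(w2b(T),1),'org bridge',np.round(w2b(O),1),'hook x dir in bridge',np.round([R[:,0]@ex,R[:,0]@ey,R[2,0]],3),'hook z',np.round(R[:,2],3))
    h=np.degrees(np.arctan2(M[1,1],M[0,1])); b=np.degrees(np.arctan2(R[:,0]@ey,R[:,0]@ex))
    print('t',round(o['clock'],2),'tcp',np.round(o['eef_pos']*1000,1),'F',np.round(o['wrist_force'],1),'gap',round(o['finger_gap'],4),'yaw err deg',round(b,2),'=> yaw cmd',round(np.radians(b),3))
    d=b2w(*target)-T; print('tool d tip now',np.round(M.T@d,1))
    M2=Ro.from_rotvec(M[:,0]*np.radians(b)).as_matrix(); T2=M2@(T-o['eef_pos']*1000)+o['eef_pos']*1000
    print('tool d with yaw: in old frame',np.round(M.T@(b2w(*target)-T2),1),'in new',np.round((M2@M).T@(b2w(*target)-T2),1))
E
python3 - <<'E'
from h import *
p=cam('top'); W=cloud(p)
P=W[near(p,W,.09,.135,(.45,.55),(-.03,.08),0)]*1000
R,O,T=hook()
print(len(P),P[:,1].min(),P[:,1].max())
for y in range(-20,61,20):
    q=P[abs(P[:,1]-y)<10]; 
    if len(q): 
        c=np.median(q,0); a=(c-O)@R; print(np.round(c,1),'hook frame',np.round(a,1))
hp([-80,50,50])
E
```

```text
161 -29.36713782446616 60.79601618698958
[489.7 -20.8 119.4] hook frame [124.   -2.3  37.4]
[ 4.912e+02 -4.000e-01  1.200e+02] hook frame [144.4  -2.8  37.5]
[491.1  19.9 120.3] hook frame [164.7  -1.6  37.3]
[492.5  41.2 120.7] hook frame [186.   -1.9  37.1]
[494.1  55.9 120.9] hook frame [200.7  -2.7  37. ]
tip w [490.5  56.1  87.9] tip bridge [-84.7  82.5  87.9] org bridge [-284.5   79.7   78.9] hook x dir in bridge [1.    0.014 0.025] hook z [ 0.026 -0.027  0.999]
t 7.5 tcp [ 482.  -142.3   89.1] F [  0.3  -0.2 -10. ] gap 0.025 yaw err deg 0.83 => yaw cmd 0.014
tool d tip now [ 37.  -33.7   3.8]
tool d with yaw: in old frame [ 37.  -30.8   3.8] in new [ 37.  -30.7   4.2]
```

Request:
step_arm([
  {"translation":[12,-10,1],"yaw":0.014},
  {"translation":[13,-10,1],"yaw":0},
  {"translation":[12,-10,2],"yaw":0},
  {"translation":[0,0,0],"yaw":0},
])

```text
clock: 8.0
eef_pos: [0.5134, -0.1402, 0.0476]
orientation: [-0.474, 0.521, 0.493, 0.511]
wrist_force: [0.2, 1.0, -10.2]
finger_gap: 0.0253
```

Run:
```python
from h import *
hp([46,50,50])
```

```text
tip w [525.2  58.1  46.4] tip bridge [-80.4  48.   46.4] org bridge [-280.2   48.5   37.4] hook x dir in bridge [ 1.    -0.002  0.025] hook z [ 0.026 -0.027  0.999]
t 8.0 tcp [ 513.4 -140.2   47.6] F [  0.2   1.  -10.2] gap 0.0253 yaw err deg -0.13 => yaw cmd -0.002
tool d tip now [ -2.5   1.9 126.4]
tool d with yaw: in old frame [ -2.5   1.5 126.4] in new [ -2.5   1.2 126.4]
```

Request:
step_arm([
  {"translation":[-2,1,20],"yaw":0},
  {"translation":[-1,0,20],"yaw":0},
  {"translation":[-1,0,20],"yaw":0},
  {"translation":[0,0,0],"yaw":0},
])

```text
clock: 8.5
eef_pos: [0.516, -0.0757, 0.0531]
orientation: [-0.474, 0.521, 0.493, 0.511]
wrist_force: [0.9, 0.4, -9.6]
finger_gap: 0.0252
```

Run:
```python
from h import *
hp([46,50,50])
```

```text
tip w [527.7 122.6  52. ] tip bridge [-15.9  49.9  52. ] org bridge [-215.7   50.3   42.9] hook x dir in bridge [ 1.    -0.002  0.026] hook z [ 0.026 -0.027  0.999]
t 8.5 tcp [516.  -75.7  53.1] F [ 0.9  0.4 -9.6] gap 0.0252 yaw err deg -0.1 => yaw cmd -0.002
tool d tip now [ 2.6 -0.1 61.8]
tool d with yaw: in old frame [ 2.6 -0.4 61.8] in new [ 2.6 -0.5 61.8]
```

Request:
step_arm([
  {"translation":[1,0,20],"yaw":0},
  {"translation":[1,0,20],"yaw":0},
  {"translation":[0,0,19],"yaw":0},
  {"translation":[0,0,0],"yaw":0},
])

```text
clock: 9.0
eef_pos: [0.5197, -0.0145, 0.0528]
orientation: [-0.474, 0.521, 0.493, 0.511]
wrist_force: [0.4, 0.4, -9.7]
finger_gap: 0.0252
```

Run:
```python
from h import *
hp([46,50,17])
p=cam('top','t4.png');s=cam('side','s4.png')
```

```text
tip w [531.4 183.8  51.6] tip bridge [45.4 50.3 51.6] org bridge [-154.4   50.7   42.6] hook x dir in bridge [ 1.    -0.001  0.025] hook z [ 0.025 -0.027  0.999]
t 9.0 tcp [519.7 -14.5  52.8] F [ 0.4  0.4 -9.7] gap 0.0252 yaw err deg -0.08 => yaw cmd -0.001
tool d tip now [34.6 -1.2  0.3]
tool d with yaw: in old frame [34.6 -1.5  0.3] in new [34.6 -1.5  0.3]
```

View pics/t4.png

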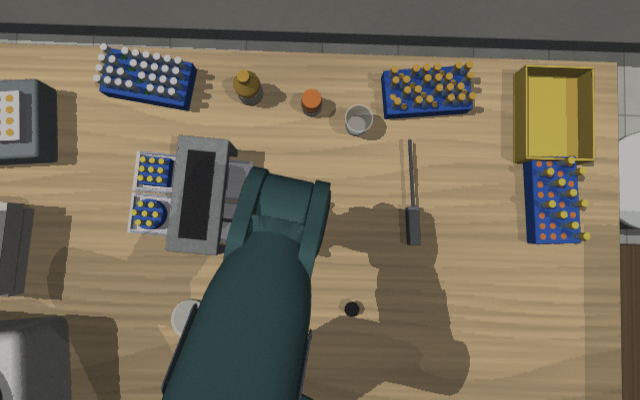

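Request:
step_arm([
  {"translation":[12,0,0],"yaw":0},
  {"translation":[12,0,0],"yaw":0},
  {"translation":[9,0,0],"yaw":0},
  {"translation":[0,0,0],"yaw":0},
])

```text
clock: 9.6
eef_pos: [0.5183, -0.0165, 0.0167]
orientation: [-0.473, 0.522, 0.492, 0.512]
wrist_force: [0.6, 0.7, -9.8]
finger_gap: 0.0252
```

Run:
```python
from h import *
hp([-100,50,18])
```

```text
tip w [530.6 181.7  15.4] tip bridge [43.3 50.9 15.4] org bridge [-156.5   51.9    6.5] hook x dir in bridge [ 1.    -0.004  0.025] hook z [ 0.026 -0.027  0.999]
t 9.6 tcp [518.3 -16.5  16.7] F [ 0.6  0.7 -9.8] gap 0.0252 yaw err deg -0.25 => yaw cmd -0.004
tool d tip now [  -3.7   -0.9 -143.3]
tool d with yaw: in old frame [  -3.7   -1.8 -143.3] in new [  -3.7   -1.2 -143.3]
```

Request:
step_arm([
  {"translation":[-1,0,-10],"yaw":0},
  {"translation":[-1,0,-12],"yaw":0},
  {"translation":[0,0,-12],"yaw":0},
  {"translation":[0,0,-12],"yaw":0},
  {"translation":[0,0,-12],"yaw":0},
  {"translation":[0,0,0],"yaw":0},
])

```text
clock: 10.35
eef_pos: [0.5145, -0.0793, 0.019]
orientation: [-0.473, 0.522, 0.492, 0.512]
wrist_force: [0.3, 1.4, -9.2]
finger_gap: 0.025
```

Run:
```python
from h import *
hp([-100,50,16])
p=cam('top','t5.png')
W=cloud(p)
for x in [(.4,.59),(.59,.75)]:
    m=near(p,W,.06,.078,x,(.2,.40)); 
    if m.sum()>20: rect(W[m],'rack')
```

```text
tip w [526.9 118.9  17.8] tip bridge [-19.6  50.4  17.8] org bridge [-219.4   51.5    8.8] hook x dir in bridge [ 1.    -0.005  0.025] hook z [ 0.025 -0.027  0.999]
t 10.35 tcp [514.5 -79.3  19. ] F [ 0.3  1.4 -9.2] gap 0.025 yaw err deg -0.3 => yaw cmd -0.005
tool d tip now [  1.1  -0.5 -80.4]
tool d with yaw: in old frame [  1.1  -1.6 -80.4] in new [  1.1  -1.1 -80.4]
rack 142 [538.7 284.5] [35.  47.4] 52.67 med [538.6 284.4  71.5]
rack 309 [640.  308.3] [55.7 54.4] 87.53 med [639.5 308.8  71.4]
```

View pics/t5.png

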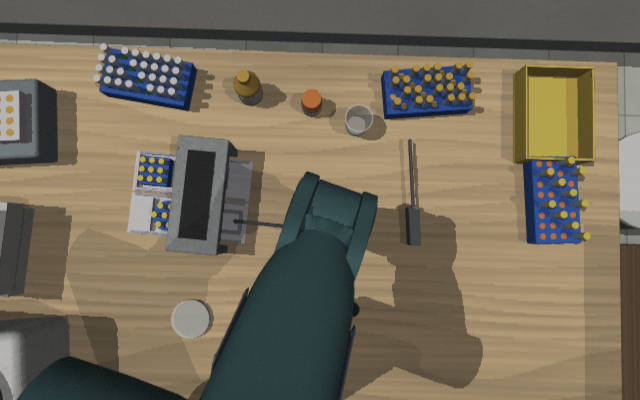

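Request:
step_arm([
  {"translation":[0,0,-12],"yaw":0},
  {"translation":[0,0,-12],"yaw":0},
  {"translation":[0,0,-12],"yaw":0},
  {"translation":[0,0,-12],"yaw":0},
  {"translation":[0,0,-12],"yaw":0},
  {"translation":[0,0,-10],"yaw":0},
  {"translation":[0,0,0],"yaw":0},
])

```text
clock: 11.28
eef_pos: [0.5095, -0.1535, 0.0184]
orientation: [-0.473, 0.521, 0.492, 0.512]
wrist_force: [0.9, 0.1, -10.8]
finger_gap: 0.0249
```

Run:
```python
from h import *
hp([-100,50,16])
p=cam('top','t6.png'); W=cloud(p)
cv2.imwrite('pics/z6.png',cv2.resize(p['img'][120:270,110:320],None,fx=3.6,fy=3.6,interpolation=cv2.INTER_CUBIC))
m=near(p,W,.003,.2,(.48,.6),(-.05,.135),0); P=W[m]*1000
Q=np.array([w2b(a) for a in P]); 
for x in range(-130,0,5):
    q=Q[(abs(Q[:,0]-x)<2.5)&(abs(Q[:,1]-50)<45)]
    if len(q): print(x,len(q),np.round(q[:,2].max(),1),np.round([q[:,1].min(),q[:,1].max()],0),np.round(np.percentile(q[:,2],[25,50,75]),1))
```

```text
tip w [521.8  44.7  17.2] tip bridge [-94.   50.5  17.2] org bridge [-293.8   51.5    8.2] hook x dir in bridge [ 1.    -0.005  0.025] hook z [ 0.024 -0.027  0.999]
t 11.28 tcp [ 509.5 -153.5   18.4] F [  0.9   0.1 -10.8] gap 0.0249 yaw err deg -0.27 => yaw cmd -0.005
tool d tip now [ 1.2 -0.5 -6. ]
tool d with yaw: in old frame [ 1.2 -1.4 -6. ] in new [ 1.2 -1.4 -6. ]
-130 11 53.3 [35. 90.] [ 3.8 49.8 50.7]
-125 13 55.0 [18. 88.] [ 3.4 44.3 49.5]
-120 15 55.2 [ 7. 86.] [ 5.4 46.8 49.6]
-115 10 53.7 [44. 89.] [47.3 49.8 52.8]
-110 16 56.2 [22. 89.] [ 3.3 27.  50.4]
-105 56 53.3 [ 6. 87.] [30.6 33.5 35.7]
-100 42 51.9 [19. 81.] [32.1 34.1 36.3]
-95 30 53.9 [17. 79.] [31.4 33.2 44. ]
-90 28 53.3 [17. 87.] [ 4.5 33.2 35.2]
-85 27 37.0 [ 6. 92.] [ 3.5 31.6 33.2]
-80 23 36.8 [14. 76.] [ 4.1 32.4 34.9]
-75 18 38.4 [14. 76.] [27.4 32.8 34.6]
-70 17 37.8 [ 7. 76.] [29.1 31.  33.6]
-65 22 37.8 [19. 89.] [ 4.8 32.5 33.6]
-60 21 36.1 [24. 89.] [27.  32.1 34.1]
-55 20 35.7 [ 8. 90.] [30.3 31.7 33.5]
-50 110 45.2 [11. 88.] [28.4 38.1 40.7]
-45 21 37.5 [13. 81.] [12.2 14.3 16.8]
-40 77 20.1 [ 5. 94.] [12.3 13.6 15. ]
-35 76 19.2 [ 6. 94.] [11.7 13.2 14.6]
-30 86 18.3 [ 6. 95.] [12.  13.4 15.2]
-25 79 19.2 [ 7. 95.] [12.  13.6 15.2]
-20 83 18.7 [ 5. 93.] [12.2 14.  14.9]
-15 77 17.7 [ 6. 94.] [12.4 14.2 15.5]
-10 81 17.9 [ 6. 94.] [11.7 13.6 15.1]
-5 63 122.9 [ 6. 94.] [12.9 14.3 16.4]
```

View pics/z6.png

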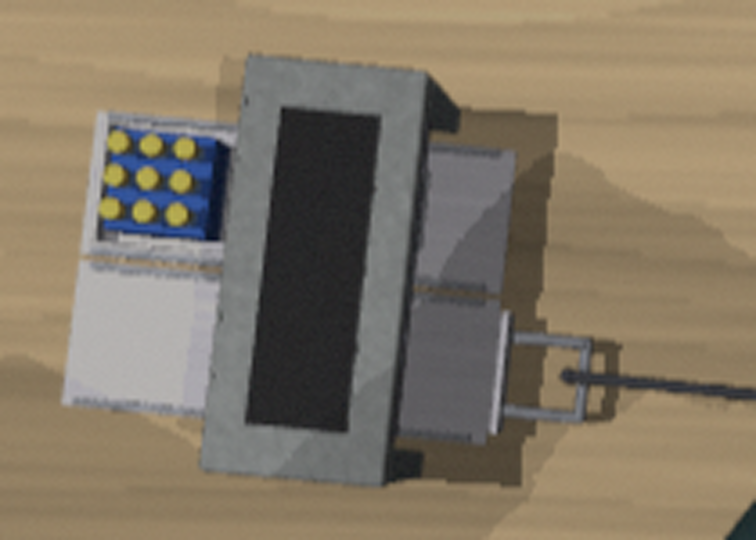

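Request:
step_arm([
  {"translation":[0,0,-4],"yaw":0},
  {"translation":[0,0,-1],"yaw":0},
  {"translation":[0,0,0],"yaw":0},
  {"translation":[0,0,0],"yaw":0},
])

```text
clock: 11.82
eef_pos: [0.5091, -0.1577, 0.0183]
orientation: [-0.474, 0.521, 0.492, 0.512]
wrist_force: [0.5, 0.3, -9.9]
finger_gap: 0.0252
```

Run:
```python
from h import *
hp([-90,50,17])
for n in ('top','side'):
    p=cam(n); W=cloud(p)
    m=near(p,W,.025,.046,(.48,.6),(-.05,.135),0); P=W[m]*1000
    Q=np.array([w2b(a) for a in P]); Q=Q[abs(Q[:,1]-50)<42]
    w=Q[(Q[:,0]>-70)&(Q[:,2]>35)]; print(n,'wall',np.median(w[:,0]),len(w),'wall y',w[:,1].min(),w[:,1].max())
    b=Q[(Q[:,0]<-85)&(abs(Q[:,1]-50)>8)&(abs(Q[:,1]-50)<18)&(Q[:,2]<37)]; print('bar',np.median(b[:,0]) if len(b) else None,len(b))
```

```text
tip w [521.2  40.6  17.2] tip bridge [-98.1  50.9  17.2] org bridge [-298.    51.6    8.1] hook x dir in bridge [ 1.    -0.003  0.025] hook z [ 0.025 -0.027  0.999]
t 11.82 tcp [ 509.1 -157.7   18.3] F [ 0.5  0.3 -9.9] gap 0.0252 yaw err deg -0.2 => yaw cmd -0.003
tool d tip now [ 0.3 -0.9  8.1]
tool d with yaw: in old frame [ 0.3 -1.5  8.1] in new [ 0.3 -1.6  8.1]
top wall -54.55391526441651 85 wall y 10.835232741028266 87.2346879520619
bar -107.33179574936979 26Traceback (most recent call last):
  File "<stdin>", line 6, in <module>
IndexError: too many indices for array: array is 1-dimensional, but 2 were indexed
```

Request:
step_arm([
  {"translation":[0,-1,6],"yaw":0},
  {"translation":[0,0,4],"yaw":0},
  {"translation":[-15,0,0],"yaw":0},
  {"translation":[-20,0,0],"yaw":0},
  {"translation":[-25,0,0],"yaw":0},
  {"translation":[-25,0,0],"yaw":0},
  {"translation":[0,0,0],"yaw":0},
])

```text
clock: 12.8
eef_pos: [0.5129, -0.1462, 0.1052]
orientation: [-0.474, 0.521, 0.493, 0.511]
wrist_force: [1.1, 0.7, -9.6]
finger_gap: 0.0249
```

Run:
```python
from h import *
hp([-200,50,90])
p=cam('top','t7.png'); W=cloud(p)
m=near(p,W,.025,.046,(.48,.6),(-.05,.135),0); Q=np.array([w2b(a) for a in W[m]*1000]); Q=Q[abs(Q[:,1]-50)<42]
w=Q[(Q[:,0]>-70)&(Q[:,2]>35)]; print('wall',np.median(w[:,0]),len(w))
```

```text
tip w [524.7  52.1 104.2] tip bridge [-86.4  48.1 104.2] org bridge [-286.3   48.6   95. ] hook x dir in bridge [ 1.    -0.002  0.026] hook z [ 0.026 -0.027  0.999]
t 12.8 tcp [ 512.9 -146.2  105.2] F [ 1.1  0.7 -9.6] gap 0.0249 yaw err deg -0.12 => yaw cmd -0.002
tool d tip now [  13.2    1.7 -113.7]
tool d with yaw: in old frame [  13.2    1.3 -113.7] in new [  13.2    1.5 -113.7]
wall -54.16778543232521 75
```

View pics/t7.png

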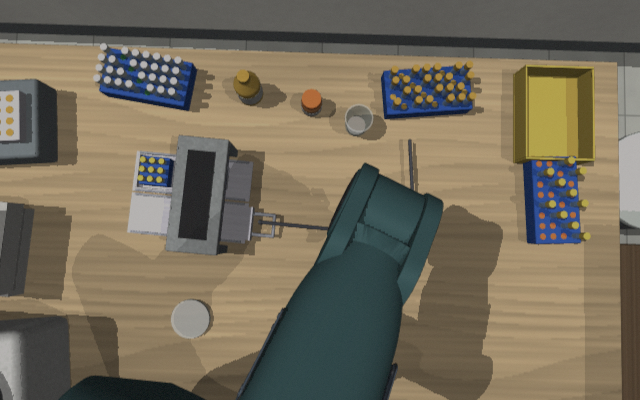

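Request:
step_arm([
  {"translation":[0,1,-31],"yaw":0.186},
  {"translation":[0,-5,-31],"yaw":0.186},
  {"translation":[0,-10,-29],"yaw":0.186},
  {"translation":[0,-16,-27],"yaw":0.186},
  {"translation":[0,-20,-23],"yaw":0.186},
  {"translation":[0,-24,-19],"yaw":0.186},
  {"translation":[0,-28,-14],"yaw":0.186},
  {"translation":[0,-30,-9],"yaw":0.186},
  {"translation":[0,0,0],"yaw":0},
])

```text
clock: 13.98
eef_pos: [0.482, -0.3959, 0.0874]
orientation: [0.008, 0.722, 0.007, 0.692]
wrist_force: [0.4, 0.7, -11.0]
finger_gap: 0.0253
```

Run:
```python
from h import *
plan([487,-400,14],91.1)
R,O,T=hook(); print(np.round(R,3),np.round(O,1),np.round(T,1))
p=cam('top','t8.png')
```

```text
t 13.97 tcp [ 482.  -395.9   87.4] M [-0.043  0.003  0.999  0.021  1.    -0.002 -0.999  0.021 -0.043] heady 89.84 gap 0.025336235371887755 F [  0.4   0.7 -11. ] q [-0.81  0.53 -0.01  1.07 -0.02 -0.81]
yaw about tool x (rad): -0.021950466255066806
world d [  5.   -4.1 -73.4] tool d now [73.  -5.7  8.1]
tool d after yaw [73.  -5.8  8. ]
[[ 1.     0.006  0.026]
 [-0.005  1.    -0.02 ]
 [-0.026  0.019  0.999]] [ 480.3 -393.9   77.2] [ 680.3 -395.    76.1]
```

View pics/t8.png

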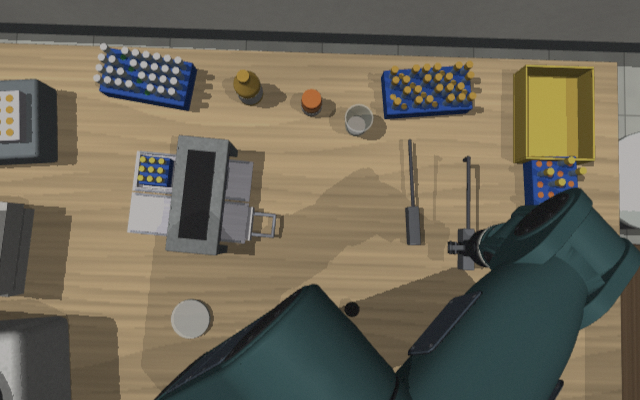

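Request:
step_arm([
  {"translation":[25,-6,8],"yaw":-0.02},
  {"translation":[22,0,0],"yaw":0},
  {"translation":[14,0,0],"yaw":0},
  {"translation":[6,0,0],"yaw":0},
  {"translation":[0,0,0],"yaw":0},
])

```text
clock: 14.65
eef_pos: [0.4873, -0.3944, 0.0163]
orientation: [-0.003, 0.723, 0.021, 0.691]
wrist_force: [-0.5, 0.6, -9.6]
finger_gap: 0.025
```

Run:
```python
from h import *
plan([487,-400,14],91.1)
R,O,T=hook(); print(np.round(R,3),np.round(O,1),np.round(T,1))
print('lowest',min((R@np.array([a*45,b*13,0])+O)[2] for a in(-1,1) for b in(-1,1)))
```

```text
t 14.65 tcp [ 487.3 -394.4   16.3] M [-0.045 -0.033  0.998  0.025  0.999  0.034 -0.999  0.026 -0.044] heady 91.86 gap 0.024982290860919878 F [-0.5  0.6 -9.6] q [-0.8   0.6  -0.1   0.92 -0.02 -0.84]
yaw about tool x (rad): 0.013343120137825756
world d [-0.3 -5.6 -2.3] tool d now [ 2.2 -5.6 -0.3]
tool d after yaw [ 2.2 -5.6 -0.3]
[[ 0.999 -0.029  0.028]
 [ 0.03   0.999 -0.024]
 [-0.027  0.024  0.999]] [ 485.4 -392.4    6.2] [ 685.4 -386.5    4.7]
lowest 4.635043976367354
```

Request:
step_arm([
  {"translation":[3,0,0],"yaw":0},
  {"translation":[1.5,0,0],"yaw":0},
  {"translation":[0,0,0],"yaw":0},
])

```text
clock: 15.02
eef_pos: [0.4877, -0.3948, 0.013]
orientation: [-0.003, 0.722, 0.02, 0.692]
wrist_force: [-0.2, 1.2, -9.7]
finger_gap: 0.0255
```

Run:
```python
from h import *
plan([487,-400,14],91.1)
R,O,T=hook()
print('lowest',min((R@np.array([a*45,b*13,0])+O)[2] for a in(-1,1) for b in(-1,1)))
```

```text
t 15.03 tcp [ 487.7 -394.8   13. ] M [-0.043 -0.033  0.999  0.023  0.999  0.034 -0.999  0.024 -0.042] heady 91.89 gap 0.025484711014439908 F [-0.2  1.2 -9.7] q [-0.8   0.6  -0.11  0.91 -0.02 -0.84]
yaw about tool x (rad): 0.013843301197123563
world d [-0.7 -5.2  1. ] tool d now [-1.1 -5.1 -0.9]
tool d after yaw [-1.1 -5.1 -0.8]
lowest 1.393703435759132
```

Request:
step_arm([
  {"translation":[1,0,0],"yaw":0},
  {"translation":[0,0,0],"yaw":0},
])

```text
clock: 15.28
eef_pos: [0.4877, -0.3951, 0.0122]
orientation: [-0.004, 0.722, 0.02, 0.692]
wrist_force: [0.1, 0.5, -10.4]
finger_gap: 0.0256
```

Request:
step_arm([
  {"translation":[0,0,0],"yaw":0},
  {"translation":[0,0,0],"yaw":0},
  {"translation":[0,0,0],"yaw":0},
  {"translation":[0,0,0],"yaw":0},
  {"translation":[-15,0,0],"yaw":0},
  {"translation":[-25,0,0],"yaw":0},
  {"translation":[-30,0,0],"yaw":0},
  {"translation":[-40,0,0],"yaw":0},
  {"translation":[-40,0,0],"yaw":0},
  {"translation":[0,0,-40],"yaw":0},
  {"translation":[0,0,-40],"yaw":0},
  {"translation":[0,0,0],"yaw":0},
], claw=0.4)

```text
clock: 16.77
eef_pos: [0.4135, -0.402, 0.1789]
orientation: [-0.006, 0.72, 0.018, 0.693]
wrist_force: [1.1, 0.5, -8.9]
finger_gap: 0.0512
```

Run:
```python
from h import *
print(robot.get_obs()['finger_gap'],robot.get_obs()['wrist_force'])
p=cam('top','t9.png'); W=cloud(p)
P=W[near(p,W,.025,.05,(.56,.72),(-.43,-.36),0)]; rect(P,'rod')
rect(W[near(p,W,.034,.046,(.42,.56),(-.43,-.36))],'handle')
m=near(p,W,.025,.046,(.48,.6),(-.05,.135),0); Q=np.array([w2b(a) for a in W[m]*1000]); Q=Q[abs(Q[:,1]-50)<42]
w=Q[(Q[:,0]>-70)&(Q[:,2]>35)]; print('wall',np.median(w[:,0]),len(w))
rect(W[near(p,W,.06,.078,(.59,.75),(.2,.40))],'square rack')
cam('side','s9.png')
```

```text
0.051249154202587334 [ 1.12468309  0.48502299 -8.89259956]
rod 200 [ 626.3 -390.1] [129.5   9.1] 2.07 med [ 621.1 -389.4   37.3]
handle 468 [ 501.5 -393.9] [115.6  25.8] 1.37 med [ 492.  -393.9   39.9]
wall -54.23713040793255 78
square rack 324 [640.2 308.2] [56.4 55.6] 86.46 med [640.2 308.3  71.6]
```

View pics/t9.png

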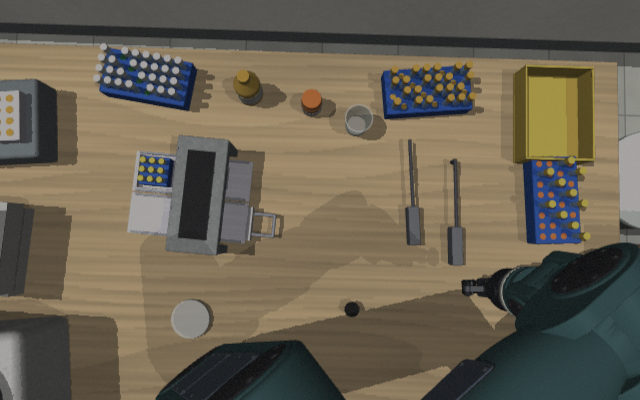

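View pics/s9.png

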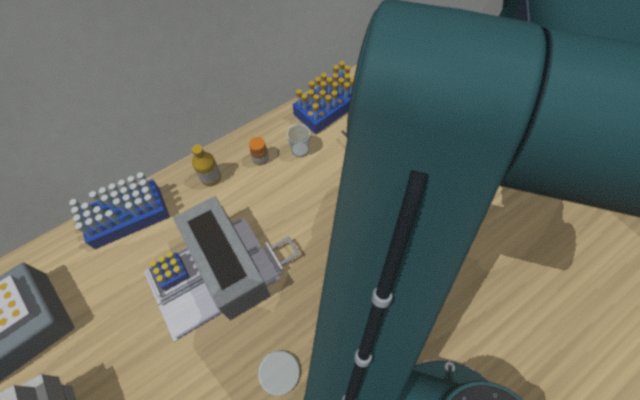

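The hook lies flat on its handle at (457, 245) in the top view, with its top at 40 mm. The round carrier's eye shows in front of the ledge at (262, 224), and the square rack has not moved from (153, 172).

Run:
```python
from rig import robot
print(robot.sign_off())
```

```text
the job is handed in; nothing more can be done
None
```

The round rack now stands under the bridge, and the job was handed in at about 17 s of the 51 s allowed. I pulled its carrier forward with the hooked rod, unhooked it, and set the rod down on its handle close to where it first lay, with the gripper open and clear.

Last checks, from the top camera:
- **Round carrier:** its front wall is at bridge x ≈ -54 mm, which puts the carrier at about -83 mm against the target of -85 mm. It did not move when I unhooked the rod.
- **Square rack:** it is at the same place as at the start, to within 1 mm.
- **Hooked rod:** it rests level, with the handle top 40 mm above the bench, about 0.4 m from the carriers.

Nothing failed, but three things were less than clean:
- The side camera gave no usable second reading of the round carrier's position, so that figure comes from the top camera alone.
- The tool had drifted about 1.5–3° off vertical. As a result the rod tilted about 1.5° in the grip, and it settled flat once released.
- The rod seen by the camera was about 2 mm off my model of it, which was well within the eye's opening.

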